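# Third hand at the spice rack: bring the empty bay round, then press the front guard home

### The job

First turn the spice carousel (it has a knob on top) until its empty bay faces straight at the rubber strip on the rack's front, so that I can get at the screws from inside. Then bring the loose wooden guard (its rib is there to hold it by) square and centred against the strip, standing on the cart top or only just clear of it, and press with a steady 10 N or so for two seconds, never squashing the strip flat. Finish while still holding and pressing, so that I can fasten it; leave everything else where it is.

Things in the scene. Friction and masses are not known exactly. Their poses are not given: they have to be found in the camera images.
- rack: Fixed plastic spice rack: square foot 190 x 190 x 12 mm, front panel 52 mm high along its -x edge (outer face at x = -95 mm), 30 mm high panel at the back. Origin on the cart top under its centre, which is also the carousel's axis; its own -x is its front and faces roughly to the robot (yaw within 0.3 rad).
- carousel (a joint): Turn of the carousel in the rack about the vertical, rad, anticlockwise from above; range -1.7 to 1.7, starts at 0.5 to 1.3, stays where left (friction 0.06 N m). 0: empty bay squarely to the rack's front (-x of the rack). Disc 156 mm across with three lidded jars (42 mm across, tops 82 mm above the cart top) fixed at three of its quarters; the fourth is the empty bay.
- knob_grip (a point): Centre of the bar-shaped knob on the carousel, 119 mm above the cart top, on the turning axis. Bar 46 mm long, 13 mm wide, 26 mm high (106 to 132 mm above the cart top) over a 44 mm disc; the point turns with the carousel: its x axis lies along the bar, its -x points to the empty bay.
- strip (a joint): How far the soft rubber strip on the rack's front panel is pushed in, m: 0 free, 0.018 squashed flat. It gives 1 mm per newton (10 N at 0.010), and springs back.
- strip_face (a point): Centre of the strip's outer face, 28 mm above the cart top; moves in (+x of the rack) with the strip. The strip is 140 mm long (rack's y), 30 mm high (13 to 43 mm above the cart top), its free face is 117 mm in front of the rack's axis. Axes as the rack's.
- guard: Loose wooden guard, about 0.15 kg, standing by itself left or right in front of the rack: board 10 mm thick (x), 150 mm long (y), 50 mm high, with a rib behind it 14 mm wide (y), 38 mm high, from x = -5 to -65 mm. Origin under the board's centre; +x is the flat face that goes against the strip (5 mm from the origin).
- guard_grip (a point): Middle of the guard's rib, where to pinch it across its 14 mm width from above: 35 mm behind the guard's origin (its -x), 22 mm above its underside; axes as the guard's.
- bowl: white ceramic pinch bowl, 84 mm across, 36 mm high; origin under its centre. Leave alone.
- tongs: steel tongs about 200 mm long with silicone tips, lying flat, 18 mm high; origin under the middle. Leave alone.
- mill: turned wooden pepper mill, 52 mm across, 155 mm high, upright; origin under its centre. Leave alone.
- mug: glazed mug, 80 mm across, 90 mm high; origin under its centre. Leave alone.
- jar: spare glass jar with lid, 52 mm across, 85 mm high; origin under its centre. Leave alone.
Not all that is in view belongs to the job. Several things look just like the guard: the one meant starts farthest to the robot's right.

How it is judged:
By the outcome, as a careful person would: the job done as asked, in the order asked, and still so for the second after the job is handed in, while the arm keeps its last pose, push and grip.
It also fails if it takes over 58 s, if anything falls off the work surface, if the arm or the gripper's body presses on something with over 40 N, if the wrist force passes 120 N, or if a joint passes its speed limit or range.

### The arm

A 6-joint arm with a two-finger parallel gripper is mounted at the origin on the work surface. World frame = base frame: x ahead of the robot, y to its left, z up, the work surface at z = 0. Lengths are in m, angles in degrees, forces in N, time in s.
With the tool pointing down it reaches from about 0.275 to 1 m from the base axis. Payload 8.4 kg.
Tool frame: the origin (TCP) lies on the front face of the gripper's body, between the roots of the fingers; the fingertips stand 73 mm ahead of it and the grasp point (between the pads) lies 54 mm ahead of it; z points along the fingers, y is the line along which they close (so a half turn about z gives the same grasp; the last joint's range is limited). The gripper opens to 85 mm and grips with 20 to 120 N. Pads are 22 mm wide; open, the fingers measure 114 mm over their backs; the gripper's body (76 mm by 85 mm) begins 54 mm behind the grasp point. The pads swing forward as they close: fully open they stand 13 mm farther back than shut.
Start: joints at [71.941, 20.225, 93.587, -0, 66.188, -0.138], TCP at [0.192, 0.595, 0.304] pointing down, gripper open.
Joint ranges: [-150.9, 150.9], [-52.94, 120.26], [3.33, 152.33], [-74.26, 254.26], [0, 154.13], [-172.89, 172.89]. Speed limits (degrees/s): [127.2, 127.2, 159.86, 180, 180, 180].

### API

Orientations are given as [roll, pitch, yaw] about the fixed x, y, z axes, in that order (R = Rz(yaw) Ry(pitch) Rx(roll)).
In Python, from rig import r, vision gives the robot as it stands. The module is installed in compiled form; this text tells all that it offers. Calls block until the motion is done:
- r.move_pose(position, orientation): joint-space move of the TCP to a pose.
- r.move_l(position, ori=None, feed=0.15, force_limit=None): straight line of the TCP; ori=None keeps the orientation; feed is the mean speed in m/s. With force_limit (N) it stops when the force on the tool has changed by that much, and returns True; else False.
- r.goto_joints(angles): joint-space move.
- r.set_gripper(opening): finger opening in m; the grip force is fixed at half the most; returns when the fingers have stopped.
- r.sleep(seconds).
- r.ik(position, orientation): joint angles nearest the present ones, or None.
- vision.read_camera(name): name is "side" or "top"; returns the picture (480x640x3 uint8, red, green, blue); there is no depth.
- vision.get_calibration(name): a dict with "intrinsics" (3x3 intrinsics, pixels), "world_from_camera" (4x4, takes a point from camera to world coordinates). Camera axes: x right, y down, z forward; pixel columns grow to the right and rows downward; lengths in m; the calibration is good to about 2 mm. A picture is of the moment at which its call begins. get_calibration takes no time and is no camera call.
A pose or a line that the arm cannot do raises r.MotionError and nothing moves.
- r.hand_in(): hands the job in; it is judged then, once.
Readings, each from a call of its own:
- r.current_t(): time.
- r.current_joint_pos(): joint angles.
- r.current_joint_vel(): joint speeds.
- r.current_joint_efforts(): joint torques, N m.
- r.current_ee_pos(): TCP position.
- r.current_orientation(): TCP orientation.
- r.current_contact_force(): force on the tool from outside, world axes, zero at the start.
- r.current_torque(): the same for the moment, N m.
- r.current_opening(): finger opening in m.
- r.current_finger_force(): force on a finger pad.
Only numpy, scipy, OpenCV 4.12 (cv2) and the standard library are available. Lean on these libraries where they do the work, as an engineer would, in place of code of your own. Each camera call takes 0.05 s, during which the arm holds its last target. There are 200 camera calls.

## Working session

There is one attempt and no reset: what is moved stays moved. The work goes in short steps, each a Python script; the robot and the scene stay as the last script left them, time stands still between calls to the robot, and variables do not carry over. Pictures are saved under pics/ and viewed, at most 10 in all, crops included, and the job is handed in when it is done.

```bash
mkdir -p pics
python3 - <<'E'
from rig import r, vision
import cv2,numpy as np
np.set_printoptions(precision=4,suppress=True)
for n in("top","side"):
    im=vision.read_camera(n); cv2.imwrite(f"pics/{n}0.png",im[:,:,::-1]); c=vision.get_calibration(n); print(n,c["intrinsics"],c["world_from_camera"])
print(r.current_t(),r.current_orientation(),r.current_opening())
E
```

```text
top [[506.4008   0.     319.0338]
 [  0.     506.4008 241.6933]
 [  0.       0.       1.    ]] [[-0.0201 -0.9886  0.149   0.2967]
 [-0.9998  0.0212  0.0056 -0.0071]
 [-0.0087 -0.1489 -0.9888  1.5001]
 [ 0.      0.      0.      1.    ]]
side [[617.314    0.     309.5368]
 [  0.     617.314  237.4127]
 [  0.       0.       1.    ]] [[ 0.9977 -0.0451  0.05    0.4145]
 [-0.0667 -0.5594  0.8262 -1.0911]
 [-0.0093 -0.8277 -0.5612  0.8259]
 [ 0.      0.      0.      1.    ]]
0.1 [-179.9347   -0.0011  162.0737] 0.08531477519587162
```

View pics/top0.png

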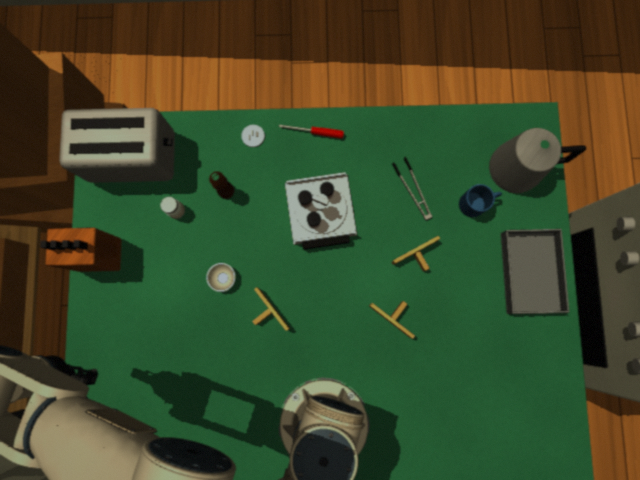

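View pics/side0.png

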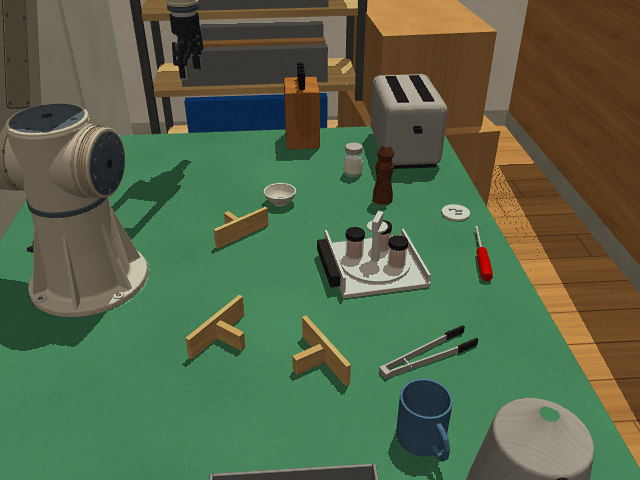

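Top view: three guard look-alikes have boards centred at about A (271,310), B (416,251) and C (393,321). B is farthest right in the image, which is the robot's right (-y). The rack is at (321,208), with its front edge at row 240 and the knob between three jars; the empty bay is at lower right. I'll confirm with numbers and one enlarged crop.

```bash
cat > h.py <<'E'
from rig import r, vision
import cv2,numpy as np
np.set_printoptions(precision=4,suppress=True)
def cast(n,uv,z):
    c=vision.get_calibration(n);T=c["world_from_camera"];K=c["intrinsics"]
    uv=np.atleast_2d(np.asarray(uv,float))
    d=(np.linalg.inv(K)@np.c_[uv,np.ones(len(uv))].T).T@T[:3,:3].T
    s=(z-T[2,3])/d[:,2:]
    return (T[:3,3]+s*d)[:,:2]
def proj(n,p):
    c=vision.get_calibration(n);T=np.linalg.inv(c["world_from_camera"])
    q=c["intrinsics"]@(T[:3,:3]@np.asarray(p,float)+T[:3,3]);return q[:2]/q[2]
def woods(im,n):
    hsv=cv2.cvtColor(im,cv2.COLOR_RGB2HSV)
    m=cv2.inRange(hsv,(14,90,110),(30,255,255))
    cs,_=cv2.findContours(m,cv2.RETR_EXTERNAL,cv2.CHAIN_APPROX_NONE)
    return m,[c for c in cs if 120<cv2.contourArea(c)<6000]
E
python3 - <<'E'
from h import *
im=vision.read_camera("top")
m,cs=woods(im,"top")
for c in cs:
    x,y,w,h=cv2.boundingRect(c)
    if 200<x<480 and 200<y<360: print((x,y,w,h),cv2.contourArea(c),cast("top",[c[:,0].mean(0)],.045))
a=cv2.resize(im[225:350,360:460],None,fx=4,fy=4,interpolation=cv2.INTER_CUBIC)
b=cv2.resize(im[165:255,275:365],None,fx=4.4,fy=4.4,interpolation=cv2.INTER_CUBIC)
o=np.zeros((500,800,3),np.uint8);o[:500,:400]=a;o[:396,402:798]=b
cv2.imwrite("pics/crop1.png",o[:,:,::-1])
E
```

```text
(371, 302, 43, 36) 228.0 [[ 0.2946 -0.2073]]
(253, 288, 35, 42) 224.0 [[0.3197 0.1504]]
(394, 236, 45, 34) 192.0 [[ 0.4784 -0.2842]]
```

View pics/crop1.png

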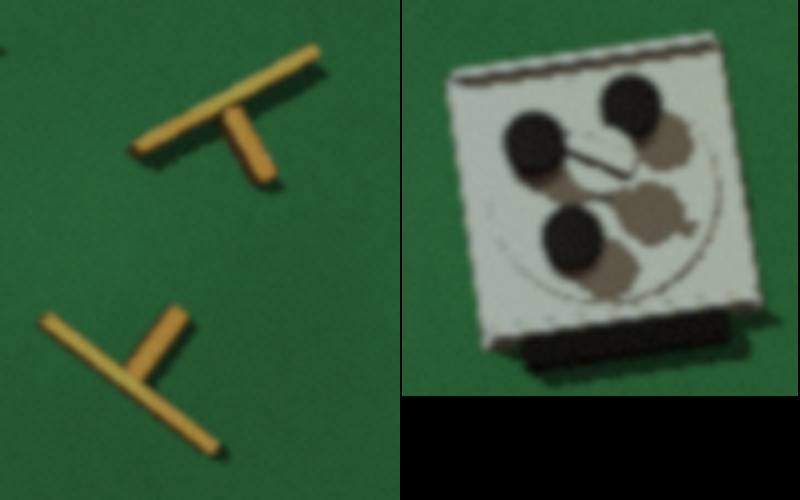

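Crop: the upper T is B, with board ends at pixels (394,262) and (439,237) and its rib pointing to (427,270); at y = -0.284 it is the rightmost, against C at -0.207, so B is the guard meant. The rack's strip is the dark bar at the bottom. The jar lids are at about (305,198), (327,188) and (314,219), and the empty bay is at lower right, along the bar.

```bash
cat > meas.py <<'E'
from h import *
def lids(im,n,box):
    x0,y0,x1,y1=box; g=cv2.cvtColor(im,cv2.COLOR_RGB2GRAY)[y0:y1,x0:x1]
    m=(g<60).astype(np.uint8); k,l,s,c=cv2.connectedComponentsWithStats(m,connectivity=4)
    return [(s[i,4],c[i]+[x0,y0],s[i,:4],np.argwhere(l==i)[:,::-1]+[x0,y0]) for i in range(1,k) if s[i,4]>25]
def guard(im,n,box):
    "long-edge line and rib of a wood blob in the top view"
    m,cs=woods(im,n); c=[c for c in cs if box[0]<c[:,0].mean(0)[0]<box[2] and box[1]<c[:,0].mean(0)[1]<box[3]]
    return max(c,key=cv2.contourArea)[:,0]
E
python3 - <<'E'
from meas import *
im=vision.read_camera("top")
for a,c,s,p in lids(im,"top",(280,165,362,255)):
    print("top",a,c,s,cast("top",[c],.082))
    if s[2]>35:
        b=[ (u,p[p[:,0]==u,1].max()+.5) for u in np.unique(p[:,0])][4:-4]
        t=[ (u,p[p[:,0]==u,1].min()-.5) for u in np.unique(p[:,0])][4:-4]
        for q,z in((b,.013),(b,.043),(t,.052)):
            w=cast("top",q,z);k=np.polyfit(w[:,1],w[:,0],1);print("strip edge z",z,k,np.degrees(np.arctan(-k[0])))
        print("ends y",cast("top",[(p[:,0].min()-.5,c[1]),(p[:,0].max()+.5,c[1])],.035))
im2=vision.read_camera("side")
for a,c,s,p in lids(im2,"side",(310,205,435,300)): print("side",a,c,s,cast("side",[c],.077))
# guard: top face of the board
m,_=woods(im,"top"); P=np.argwhere(m[230:275,385:445])[:,::-1]+[385,230]
w=cast("top",P,.05)
e=cast("top",[(394.2,262.5),(439,237.2)],.05);print("board ends",e,np.linalg.norm(e[0]-e[1]),e.mean(0),"rib end",cast("top",[(427,270)],.038))
E
```

```text
top 146 [327.0753 189.3767] [41 18 13 15] [[ 0.6621 -0.0253]]
top 166 [305.0482 198.4458] [19 26 13 16] [[0.6367 0.0385]]
top 166 [313.7169 219.3675] [28 46 13 17] [[0.5751 0.0148]]
top 708 [328.1427 243.2655] [16 69 66 20] [[ 0.5054 -0.0248]]
strip edge z 0.013 [-0.1182  0.4951] 6.74257566410485
strip edge z 0.043 [-0.1182  0.491 ] 6.74257566410509
strip edge z 0.052 [-0.1176  0.5241] 6.705318637910452
ends y [[ 0.5143  0.0701]
 [ 0.5102 -0.1228]]
side 103 [375.5243 208.4078] [57  0 20 10] [[0.6417 0.1188]]
side 70 [387.3143 227.9286] [71 15 11 15] [[0.6548 0.0349]]
side 240 [354.7833 234.0375] [36 22 19 15] [[0.5803 0.0167]]
side 254 [397.8425 242.8307] [78 31 21 15] [[ 0.6673 -0.0241]]
side 726 [327.3209 263.9972] [ 4 34 27 53] [[ 0.5108 -0.0874]]
side 35 [325.4 286. ] [12 76  7 12] [[ 0.5006 -0.1582]]
side 28 [339.1429 296.2143] [25 87  8  8] [[ 0.5239 -0.191 ]]
board ends [[ 0.4501 -0.2137]
 [ 0.5209 -0.3463]] 0.15028202527955525 [ 0.4855 -0.28  ] rib end [[ 0.4276 -0.3092]]
```

Run:
```python
from meas import *
im=vision.read_camera("top").astype(int)
R,G,B=im[...,0],im[...,1],im[...,2]
y,x=np.mgrid[:480,:640]
box=(x>280)&(x<362)&(y>165)&(y<255)
def sub(row,th,rev):  # first crossing of th, subpixel
    r_=row[::-1] if rev else row
    i=np.argmax(r_>th)
    f=i-(r_[i]-th)/(r_[i]-r_[i-1])
    return len(row)-1-f if rev else f
def fit(q,z,ax):
    w=cast("top",q,z)
    k=np.polyfit(w[:,1-ax],w[:,ax],1)
    res=w[:,ax]-np.polyval(k,w[:,1-ax]); g=abs(res)<.003
    return np.polyfit(w[g,1-ax],w[g,ax],1),g.sum()
Rr=R.astype(float)
L=[(280+sub(Rr[v,280:320],90,False),v) for v in range(186,236)]
Rt=[(330+sub(Rr[v,330:372],90,True),v) for v in range(182,228)]
for nm,q in(("left",L),("right",Rt)):
    k,n=fit(q,.012,1);print(nm,"y at x=.6186",np.polyval(k,.6186),"yaw",np.degrees(np.arctan(k[0])),n)
# front panel top outer edge: last white going down column
F=[(u,225+sub(Rr[225:255,u],90,True)) for u in range(300,350)]
k,n=fit(F,.052,0);print("front top",k,"yaw",np.degrees(np.arctan(-k[0])),n)
# back edge first white
Bk=[(u,165+sub(Rr[165:195,u],90,False)) for u in range(292,342)]
for z in(.012,.03):
    k,n=fit(Bk,z,0);print("back",z,k,"yaw",np.degrees(np.arctan(-k[0])),n)
# strip
st=box&(y>228)&(R<70)&(G-R<14)
k,l,s,c=cv2.connectedComponentsWithStats(st.astype(np.uint8));i=1+s[1:,4].argmax();print(s[i],c[i])
p=np.argwhere(l==i)[:,::-1]; rc=cv2.minAreaRect(p.astype(np.float32));print(rc)
```

```text
left y at x=.6186 0.09235690209958893 yaw 7.335254751678988 50
right y at x=.6186 -0.10088994726297773 yaw 7.245567573281334 46
front top [-0.1278  0.5255] yaw 7.284368918342484 50
back 0.012 [-0.1283  0.724 ] yaw 7.311399283970688 50
back 0.03 [-0.1283  0.7188] yaw 7.311399283970772 50
[296 234  61  16 431] [325.9188 241.5499]
((326.48052978515625, 241.74363708496094), (8.646369934082031, 60.671142578125), 81.57302856445312)
```

```bash
cat >> h.py <<'E'
C=np.array([.6225,-.004]); YAW=7.29
n=np.array([np.cos(np.radians(YAW)),np.sin(np.radians(YAW))]); tv=np.array([-n[1],n[0]])
def st(s=""): print(s,"t",round(r.current_t(),2),"p",np.array(r.current_ee_pos()),"o",np.array(r.current_orientation()),"F",np.array(r.current_contact_force()),"M",np.array(r.current_torque()),"g",round(r.current_opening(),4))
E
python3 - <<'E'
from h import *
r.set_gripper(.05)
r.move_pose([*C,.26],[180,0,66]); st("above")
r.move_l([*C,.183],feed=.08,force_limit=8); st("down")
r.set_gripper(0); st("grip")
im=vision.read_camera("side"); cv2.imwrite("pics/grip.png",cv2.resize(im[130:300,290:450],None,fx=3.5,fy=3.5)[:,:,::-1])
E
```

```text
above t 3.35 p [ 0.6225 -0.0031  0.2601] o [-179.9999   -0.0116   66.071 ] F [-0.2919  0.5297 -0.2502] M [0.0138 0.0135 0.0378] g 0.0502
down t 4.46 p [ 0.6229 -0.004   0.1835] o [179.9501  -0.021   65.9982] F [0.45   0.3924 0.4283] M [ 0.0149 -0.0007  0.029 ] g 0.0505
grip t 4.88 p [ 0.6234 -0.0042  0.1837] o [179.8706  -0.0325  66.0079] F [ 2.7872 -2.3226  3.5562] M [-0.3273 -0.3019  0.073 ] g 0.0116
```

View pics/grip.png

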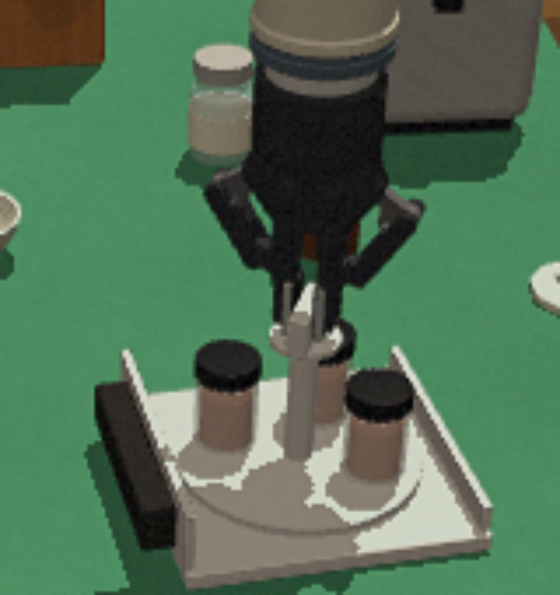

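The fingers pinch the bar knob (crop about (305,310)) with little side force. The opening of 12 mm matches the 13 mm bar, so I'll turn it.

Run:
```python
from h import *
p=[*C,.1835]
for a in (50,35,20,YAW): r.move_pose(p,[180,0,a]); 
r.sleep(.2); st("turned")
r.set_gripper(.04); st("rel")
r.move_l([*C,.27],feed=.15)
g=np.array([.4546,-.2965])
r.set_gripper(.05)
r.move_pose([*g,.20],[180,0,28.1]); st("above guard")
im=vision.read_camera("top"); cv2.imwrite("pics/t2.png",cv2.resize(im[150:300,270:470],None,fx=4,fy=4,interpolation=cv2.INTER_CUBIC)[:,:,::-1])
```

```text
turned t 6.55 p [ 0.623  -0.0038  0.1837] o [-179.986    -0.0747    7.7984] F [ 5.7494 -0.6207  0.8632] M [ 0.0964 -0.7114 -0.0556] g 0.0118
rel t 6.93 p [ 0.622  -0.004   0.1833] o [-179.989     0.0589    7.3979] F [-0.3323 -0.4272 -0.6591] M [-0.0164 -0.005   0.0005] g 0.0401
above guard t 9.22 p [ 0.4553 -0.2962  0.2002] o [179.9751  -0.0294  28.0976] F [ 1.5924  0.2303 -0.0036] M [-0.0161  0.0055 -0.0363] g 0.0504
```

View pics/t2.png

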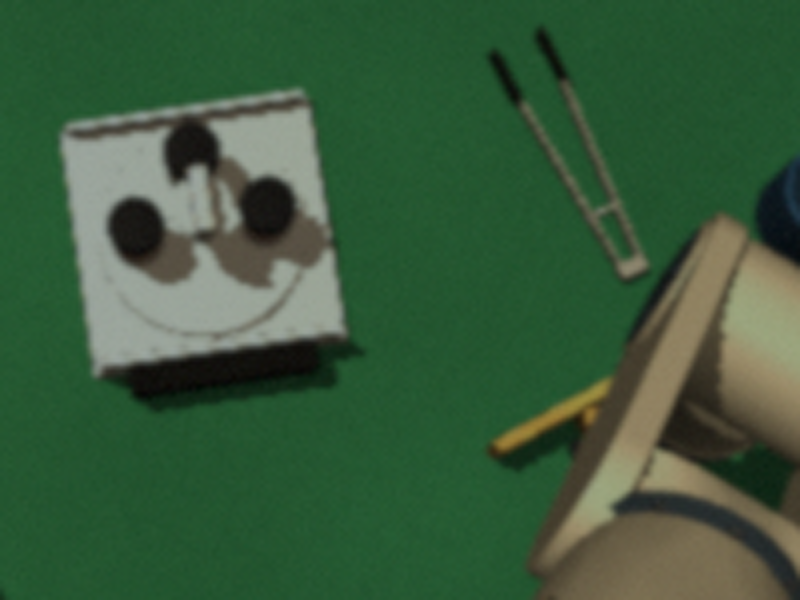

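The bay now faces the strip: the side jars at crop (136,229) and (268,207) run parallel to the front, and the rear jar is at (190,150). I'll check the angle with numbers while grasping the guard.

Run:
```python
from meas import *
import h
im=vision.read_camera("top")
L=[]
for a,c,s,p in lids(im,"top",(280,165,362,235)):
    w=cast("top",[c],.082)[0]; print(a,c,s,w)
g=np.array([.4546,-.2965])
r.move_l([*g,.077],feed=.08,force_limit=8); h.st("down")
r.set_gripper(0); h.st("grip")
r.move_l([*g,.137],feed=.1); h.st("lift")
T=h.C-h.n*(.117+.04+.06); r.move_pose([*T,.137],[180,0,h.YAW]); h.st("stand-off")
im=vision.read_camera("side"); cv2.imwrite("pics/carry.png",im[:,:,::-1])
```

```text
139 [317.3453 186.4532] [32 14 13 16] [0.6713 0.0025]
185 [336.3351 202.4108] [50 30 14 17] [ 0.6231 -0.0509]
168 [303.994  207.4464] [18 35 13 16] [0.6104 0.0419]
down t 11.0 p [ 0.4548 -0.2967  0.0774] o [179.9609  -0.0221  28.0995] F [-0.0126  2.097   0.7883] M [-0.078  -0.0009 -0.0052] g 0.0499
grip t 11.42 p [ 0.4549 -0.2967  0.0773] o [179.9634  -0.0184  28.1021] F [ 0.1122 -0.5892  4.6775] M [ 0.0008  0.0436 -0.025 ] g 0.0134
lift t 12.17 p [ 0.4543 -0.2963  0.1366] o [-179.9689    0.0175   28.1019] F [ 0.1214  0.9316 -1.9735] M [-0.0112  0.0756 -0.0072] g 0.0134
stand-off t 13.22 p [ 0.4078 -0.0319  0.1369] o [179.9884  -0.0234   7.3343] F [ 0.8551 -0.512  -2.3795] M [-0.0332  0.0511 -0.0034] g 0.0132
```

View pics/carry.png

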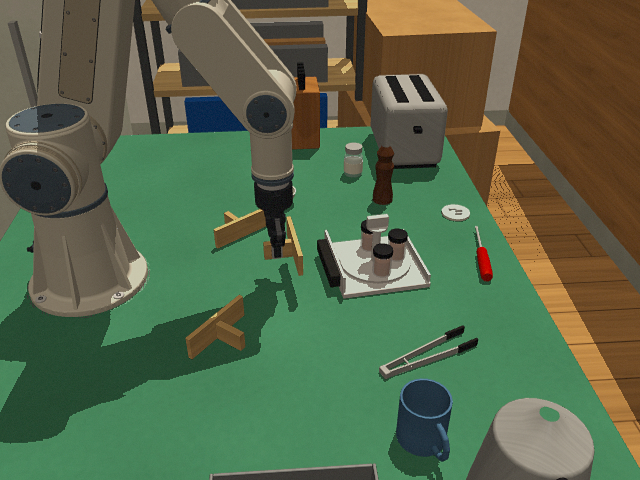

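The guard is held at (275,245) in front of the rack with its face toward the strip at (328,262), and nothing else has moved. I'll lower it, approach and press.

Run:
```python
from h import *
f=lambda:np.mean([np.array(r.current_contact_force()) for _ in range(1)],0)
at=lambda d:[*(C-n*(.157-d)),.0785]
r.move_l(at(-.06),feed=.08,force_limit=6); st("low")
r.move_l(at(-.012),feed=.08,force_limit=6); r.sleep(.2)
f0=f(); st("near")
for d in np.arange(-.006,.0141,.002):
    r.move_l(at(d),feed=.02); r.sleep(.15)
    F=np.mean([ (r.sleep(.02),np.array(r.current_contact_force()))[1] for _ in range(4)],0)
    N=-(F-f0)[:2]@n; print(round(d,4),"N",N.round(2),"side",((F-f0)[:2]@tv).round(2),"dz",(F-f0)[2].round(2),"M",np.array(r.current_torque()))
    if N>8.5: break
st("end")
im=vision.read_camera("top"); cv2.imwrite("pics/press.png",cv2.resize(im[150:300,260:400],None,fx=4,fy=4,interpolation=cv2.INTER_CUBIC)[:,:,::-1])
im=vision.read_camera("side"); cv2.imwrite("pics/press_s.png",cv2.resize(im[180:310,250:420],None,fx=4,fy=4,interpolation=cv2.INTER_CUBIC)[:,:,::-1])
```

```text
low t 14.04 p [ 0.4066 -0.0318  0.0773] o [-179.9781    0.1168    7.2655] F [-1.1212 -1.0845  6.4296] M [-0.0647 -0.0602 -0.0329] g 0.013
near t 14.45 p [ 0.4071 -0.0316  0.0774] o [-179.9633    0.2602    7.2787] F [-0.2821  1.3456  6.614 ] M [-0.0581 -0.1434 -0.0722] g 0.013
-0.006 N -0.04 side -1.39 dz -8.23 M [-0.0156  0.0781 -0.0048]
-0.004 N 0.18 side -1.42 dz -8.04 M [-0.027   0.0331  0.0216]
-0.002 N -0.11 side -1.26 dz -8.11 M [0.0055 0.0655 0.0464]
0.0 N 2.02 side -1.48 dz -8.78 M [-0.127   0.238   0.1494]
0.002 N 3.77 side -1.74 dz -8.48 M [-0.1396  0.5614  0.1541]
0.004 N 5.19 side -2.1 dz -8.39 M [-0.2167  0.7484  0.0715]
0.006 N 7.01 side -2.15 dz -6.77 M [-0.2399  0.9212  0.0906]
0.008 N 8.38 side -2.6 dz -5.38 M [-0.3458  1.109   0.0747]
0.01 N 9.81 side -2.99 dz -4.85 M [-0.3486  1.2388  0.0952]
end t 21.3 p [ 0.4749 -0.0227  0.0782] o [-179.9151    0.5967    7.3004] F [-10.1541  -2.5493   1.6509] M [-0.3486  1.2388  0.0952] g 0.0125
```

View pics/press.png

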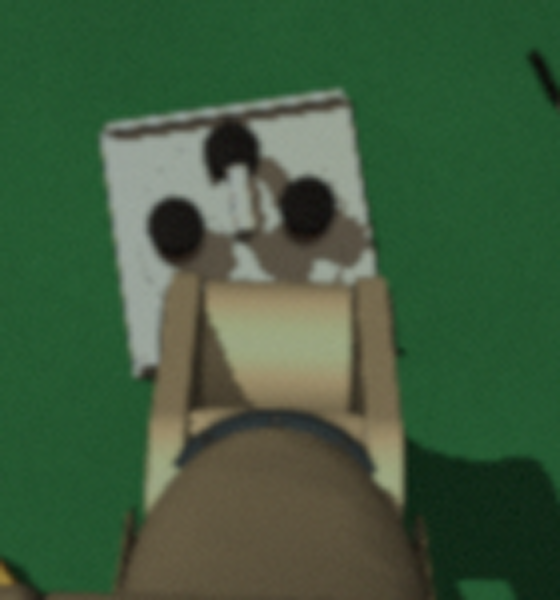

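View pics/press_s.png

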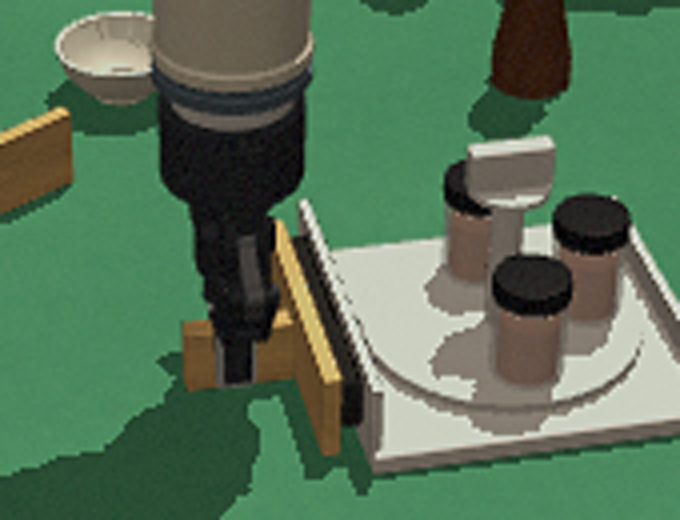

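The side view shows the board flat against the strip, its near end at crop (335,380) overhanging the strip slightly and its bottom at the table. The bay opens toward the strip. I'll check square and centred numerically by comparing the board and front-panel corners.

```bash
python3 - <<'E'
from h import *
cr=lambda p:np.array([250+p[0]/4,180+p[1]/4])
for s in(-1,1):
  for nm,d,y,z in(("board front top",-.107,.075,.051),("board back top",-.117,.075,.051),("panel outer top",-.095,.095,.052),("panel outer bottom",-.095,.095,0),("strip top outer",-.107,.07,.043),("board front bottom",-.107,.075,.001)):
    p=proj("side",[*(C+n*d+tv*y*s),z]); print(s,nm,(p-[250,180])*4)
def loc(p,z):
    q=cast("side",[cr(p)],z)[0]-C; return np.array([q@n,q@tv])
for nm,p,z in(("near front top",(340,379),.051),("near back top",(323,384),.051),("far front top",(284,222),.051),("far back top",(273,222),.051)): print(nm,loc(p,z))
st()
E
python3 - <<'E'
import cv2
im=cv2.imread("pics/press_s.png")[190:480,160:400]
cv2.imwrite("pics/press_z.png",cv2.resize(im,None,fx=2,fy=2))
E
```

```text
-1 board front top [339.0586 380.6354]
-1 board back top [320.0183 383.0801]
-1 panel outer top [371.1013 399.7487]
-1 panel outer bottom [369.0036 478.8937]
-1 strip top outer [336.658  387.1308]
-1 board front bottom [337.758  456.3362]
1 board front top [278.746  220.8001]
1 board back top [261.3138 222.8516]
1 panel outer top [292.1369 197.7185]
1 panel outer bottom [291.8714 272.4488]
1 strip top outer [280.5802 237.4641]
1 board front bottom [278.7527 293.1467]
near front top [-0.1062 -0.0738]
near back top [-0.1157 -0.0761]
far front top [-0.1044  0.0732]
far back top [-0.1104  0.0745]
 t 21.4 p [ 0.4749 -0.0227  0.0782] o [-179.9151    0.5933    7.2974] F [-9.6601 -2.1567  2.0961] M [-0.3903  1.2191  0.025 ] g 0.0133
```

View pics/press_z.png

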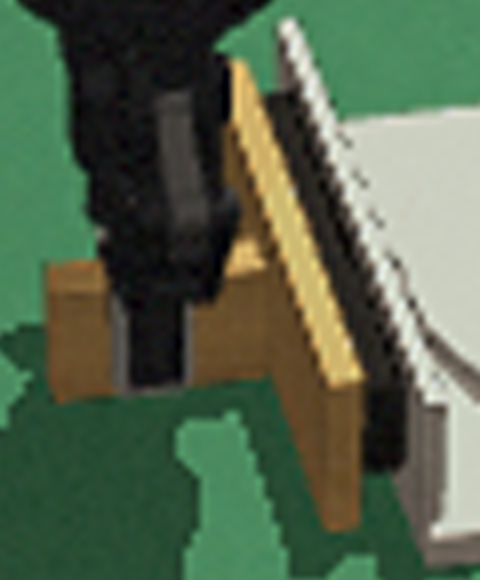

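The board matches the prediction within 1-2 px, but the panel's edge looks slightly off, so I'll measure its yaw from the side view with line fits.

Run:
```python
from h import *
im=vision.read_camera("side"); R=im[...,0].astype(float); Bc=im[...,2].astype(float); 
def loc(P,z): 
    q=cast("side",P,z)-C; return np.c_[q@n,q@tv]
W=[];S=[]
for v in range(238,272):
    row=R[v]; w=None
    # white panel: blue>110 first after dark strip
    u=next((u for u in range(318,352) if Bc[v,u]>100),None)
    if u:
        W.append((u-(Bc[v,u]-100)/(Bc[v,u]-Bc[v,u-1]),v))
    # wood -> black
    us=[u for u in range(315,345) if R[v,u]>100 and Bc[v,u]<100]
    if us:
        u=max(us); S.append((u+(R[v,u]-100)/(R[v,u]-R[v,u+1]),v))
for nm,P,z in(("panel",W,.052),("board",S,.051)):
    q=loc(P,z); k=np.polyfit(q[:,1],q[:,0],1); e=q[:,0]-np.polyval(k,q[:,1]); g=abs(e)<.003; k=np.polyfit(q[g,1],q[g,0],1)
    print(nm,len(P),g.sum(),"x' at y'=0",k[1],"yaw rel to 7.29:",np.degrees(np.arctan(-k[0])),"y range",q[g,1].min(),q[g,1].max(),"rms",e[g].std())
print(S[0],S[-1],W[0],W[-1])
# strip black extents
```

```text
panel 34 31 x' at y'=0 -0.11409981693521486 yaw rel to 7.29: -0.7121706394378474 y range -0.060433884601608416 0.0629531455859535 rms 0.0007716827834845585
board 31 8 x' at y'=0 -0.10500970397334596 yaw rel to 7.29: -0.5949135257879566 y range -0.017987578827016536 0.058931046967193604 rms 0.0004221351986717057
(np.float64(322.3658536585366), 239) (np.float64(344.6), 271) (np.float64(318.9183673469388), 238) (np.float64(329.71014492753625), 271)
```

Run:
```python
from h import *
im=vision.read_camera("side"); I=im.astype(int)
for v in (240,255,270): print(v,[tuple(int(a) for a in I[v,u]) for u in range(316,346,1)])
def loc(P,z): 
    q=cast("side",P,z)-C; return np.c_[q@n,q@tv]
wood=(I[...,0]-I[...,2]>40); white=(I.min(2)>95)&(I[...,0]-I[...,2]<40)
W=[];S=[]
for v in range(236,274):
    us=[u for u in range(312,345) if wood[v,u]]
    if not us: continue
    S.append((max(us)+.5,v))
    w=[u for u in range(max(us)+3,355) if white[v,u]]
    if w: W.append((w[0]-.5,v))
for nm,P,z in(("panel",W,.052),("board",S,.051)):
    q=loc(P,z); k=np.polyfit(q[:,1],q[:,0],1)
    for _ in range(4):
        e=q[:,0]-np.polyval(k,q[:,1]); g=abs(e)<.0025; k=np.polyfit(q[g,1],q[g,0],1)
    print(nm,len(P),g.sum(),"x'0",k[1],"yaw rel",np.degrees(np.arctan(-k[0])),"y",q[g,1].min(),q[g,1].max(),"rms",e[g].std())
```

```text
240 [(20, 21, 18), (13, 17, 13), (6, 5, 13), (219, 186, 112), (210, 179, 108), (212, 181, 108), (148, 120, 71), (41, 33, 29), (37, 28, 32), (43, 40, 35), (13, 12, 6), (53, 48, 42), (120, 108, 98), (210, 213, 198), (215, 216, 202), (71, 92, 73), (70, 136, 90), (74, 137, 93), (73, 137, 93), (75, 138, 93), (75, 140, 96), (74, 140, 95), (75, 141, 95), (71, 139, 93), (70, 137, 92), (77, 141, 95), (80, 139, 94), (82, 142, 98), (84, 142, 98), (92, 143, 104)]
255 [(28, 29, 25), (20, 19, 21), (18, 26, 25), (33, 28, 25), (98, 73, 40), (98, 75, 39), (92, 68, 38), (86, 63, 35), (211, 193, 119), (207, 186, 115), (207, 187, 114), (212, 196, 120), (129, 99, 62), (42, 37, 34), (44, 44, 40), (45, 43, 35), (19, 16, 15), (91, 83, 77), (130, 117, 105), (210, 214, 199), (209, 214, 205), (128, 129, 118), (203, 208, 192), (203, 208, 193), (204, 206, 191), (203, 208, 193), (203, 207, 193), (203, 206, 192), (202, 206, 192), (203, 207, 192)]
270 [(104, 80, 46), (105, 77, 46), (104, 78, 46), (103, 78, 44), (101, 75, 43), (101, 77, 46), (102, 74, 43), (95, 74, 44), (96, 76, 43), (95, 72, 42), (92, 69, 38), (92, 68, 37), (86, 62, 32), (205, 164, 97), (209, 185, 113), (206, 182, 110), (209, 185, 110), (219, 198, 152), (61, 55, 42), (39, 38, 34), (40, 38, 37), (41, 38, 34), (11, 15, 5), (85, 76, 68), (206, 196, 180), (211, 215, 200), (213, 219, 216), (69, 64, 58), (90, 82, 73), (124, 117, 105)]
panel 38 38 x'0 -0.09332070100266426 yaw rel -0.04148087927386514 y -0.07160001230730231 0.06725491733185844 rms 0.0005998541821435786
board 38 38 x'0 -0.10510724185509936 yaw rel -0.12650764167346343 y -0.06780481466379563 0.07147718574668813 rms 0.000609108320598743
```

The board is parallel to the panel within 0.1°, and the gap of about 12 mm means the strip is pressed about 10 mm. I'll hold two seconds and hand in.

Run:
```python
from h import *
for _ in range(5): r.sleep(.55); print((-np.array(r.current_contact_force())[:2]@n).round(2),end=" ")
st()
print(r.hand_in())
```

```text
10.13 9.62 9.74 9.45 9.84  t 24.25 p [ 0.4748 -0.0228  0.0782] o [-179.9165    0.5959    7.3008] F [-9.4241 -3.9005  1.5663] M [-0.3454  1.1917  0.1329] g 0.013
the job is handed in; nothing more can be done
None
```

I turned the carousel's empty bay to the strip, to within about half a degree. The rightmost guard is square and centred against the strip, held at about 10 N for over two seconds, and I handed the job in at 24 s while still pressing; I haven't seen how it was judged.

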